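# Set the stock tags on the model-aircraft parts board

### The arm

A 6-joint arm with a two-finger parallel gripper is mounted at the origin on the work surface. World frame = base frame: x ahead of the robot, y to its left, z up, the work surface at z = 0. Lengths are in m, angles in rad, forces in N, time in s.
With the tool pointing down it reaches from about 0.4 to 0.925 m from the base axis. Payload 3.4 kg.
Tool frame: the origin (TCP) lies midway between the tips of the shut fingers; the grasp point (between the pads) lies 19 mm behind it (robot.hold_point_z is the y of the grasp point in the tool frame, in m); y points along the fingers, x is the direction in which the jaws open and shut, and the axes are right-handed (so a half turn about y gives the same grasp; the last joint's range is limited). The gripper opens to 85 mm and grips with 20 to 120 N. Pads are 22 mm wide; open, the fingers measure 114 mm over their backs; the gripper's body (76 mm by 85 mm) begins 54 mm behind the grasp point. The pads swing forward as they close: fully open they stand 13 mm farther back than shut.
Start: joints at [1.109, 0.307, 1.506, -0, 1.328, -0.073], TCP at [0.217, 0.532, 0.231] pointing down, gripper open.
Joint ranges: [-3.12, 3.12], [-1.05, 2.28], [0.14, 2.33], [-1.42, 4.57], [0.1, 2.73], [-2.68, 2.68]. Speed limits (rad/s): [2.57, 2.57, 3.14, 3.14, 3.14, 3.14].

### API

Orientations are given as a 3x3 rotation matrix whose columns are the frame's x, y, z axes.
In Python, from station import robot gives the robot as it stands. The module is installed in compiled form; this text tells all that it offers.
- The arm moves only by the shell command python3 -m creep 'ROWS'. ROWS is JSON, a list that holds one entry, the list of rows, each a list of 7 numbers: the turn, a rotation vector about the tool's x, y, z in rad, then the shift along the tool's x, y, z in mm, then the opening, from 0 (shut) to 1 (fully open). A call has exactly 10 rows; each row is the pose to reach, as a shift and turn from the pose commanded when the call began, along the tool's axes at that moment; what a row does not reach only later rows make up. A row lasts 1/12 s, in which the tool goes at most 41.7 mm and 7.16 degrees, less where a joint would pass 70% of its speed; a pose out of reach is approached as far as the arm can. A call with a gripper value outside its range is refused whole. The fingers move at their own pace and stop on an object; the grip force is fixed at half the most. Time passes only in rows, so rows that repeat a pose let the fingers close, or fill a call up. It gives the time, the measured TCP pose, the force and the opening at its end, in the units of the state.
- robot.state(): the state, without advancing time (a new reading comes with each control period).
- robot.read_camera(name): name is "side" or "top"; returns a dict with "image" (480x640x3 uint8, blue, green, red), "z_map" (480x640 float32, m along the optical axis (not along the pixel's ray), 0 where there is no reading), "fx", "fy", "cx", "cy" (pixels), "R" (3x3) and "t" (3): a world point X has camera coordinates R X + t. Camera axes: x right, y down, z forward; pixel columns grow to the right and rows downward; lengths in m; the calibration is good to about 2 mm. A picture is of the moment at which its call begins.
- robot.close_job(): hands the job in, once; it reports no verdict.
Trained networks look in the newest picture that a camera, given by its name, has taken for a name from the list of things; names that differ only in an ending like _2 or _b are one class to them, and where a whole thing is asked for, a point or a joint stands for the part that bears it (a point fixed in the world has none). Each returns a list of dicts, best first, with "confidence" (0 to 1); they miss things now and then, are a little off and sometimes report something else, mostly with a low value. They report only what shows in the picture. A call takes as long as a camera call. They do not tell look-alikes from the thing itself.
- robot.cut_out(camera, query): "pixels" (480x640 bool, what is visible of it) and "point" ([row, column] in pixels, amid what is visible of it).
- robot.landmark_of(camera, query): "point" ([row, column] in pixels: a listed point, or the origin of a listed thing).
The state is a dict: "clock": time; "joints": joint angles; "joint_velocities": joint speeds; "joint_torque": joint torques, N m; "tcp_pos": TCP position; "tool_rot": TCP orientation; "force": force on the tool from outside, world axes, zero at the start; "wrist_torque": the same for the moment, N m; "grip_width": finger opening in m.
Only numpy, scipy, OpenCV 4.12 (cv2) and the standard library are available. Lean on these libraries where they do the work, as an engineer would, in place of code of your own. Each camera call takes 0.05 s, during which the arm holds its last target. There are 200 camera calls.

### The job

Four parts bins stand on the board, each with a hinged tag on the post straight in front of it. Gently push the tags round with a fingertip, each right over to its stop, so that only the two full bins' tags show the face with the raised disc to the front of the board (the side away from the robot) and the two nearly empty bins' tags show their bare face there; some may already be right. Only push the tags: do not pinch them, do not shift or pick up the bins or anything else, and finish clear of everything.

Things in the scene. Friction and masses are not known exactly. Their poses are not given: they have to be found in the camera images.
- board: fixed plywood base board of the parts store, 240 (its x) x 460 (its y) x 6 mm thick, yawed a little; origin under its centre. Its +x points away from the robot and is the board's front. Four bins stand in a row along its y at its x = -45 mm; four tag posts stand in a row at its x = +75 mm, one straight in front of each bin (y = -168, -56, 56, 168 mm), in any order
- bin_full_wheels: FULL grey bin, heaped above the rim with wooden wheels; loose, stands on the board; 90 (x) x 84 (y) x 50 mm high, its heap reaching 70 mm above the table; origin under its centre. The tag that belongs to it is on the post 120 mm in front of it along the board's +x
- bin_full_sticks: FULL grey bin, heaped above the rim with short wooden sticks; loose, stands on the board; 90 (x) x 84 (y) x 50 mm high, its heap reaching 70 mm above the table; origin under its centre. The tag that belongs to it is on the post 120 mm in front of it along the board's +x
- bin_low_wheels: nearly EMPTY grey bin, only two wooden wheels on its floor; loose, stands on the board; 90 (x) x 84 (y) x 50 mm high; origin under its centre. The tag that belongs to it is on the post 120 mm in front of it along the board's +x
- bin_low_sticks: nearly EMPTY grey bin, only two wooden sticks on its floor; loose, stands on the board; 90 (x) x 84 (y) x 50 mm high; origin under its centre. The tag that belongs to it is on the post 120 mm in front of it along the board's +x
- stand1: fixed upright steel post that carries tag1: 8 mm across, its top 84 mm above the board; origin on the post's axis at the board's top face (6 mm above the table); axes parallel to the board's. 75 mm of free board lie between the posts' row and the bins' front walls
- tag1 (a joint): swing angle of tag1 about the vertical post of stand1, 0 to 3.14 rad with a stop at each end. 0: the tag points along the board's +y (robot's left) and its bare face looks to the board's front (+x); 1.57: it points straight out along the board's +x; 3.14: it points along -y (robot's right) and its face with the raised round disc looks to the front. It stays where it is left (light friction, under 1 N at the tag's middle) and never swings on the bins' side
- tag1_mid (a point): middle of tag1, an upright white plate 4 mm thick, reaching from 6 to 46 mm out from the post's axis and from 35 to 83 mm above the table, with a wooden disc 28 mm across and 3 mm thick raised on one face and the other face bare; this point is 26 mm from the post's axis, 59 mm above the table
- stand2: fixed upright steel post that carries tag2: 8 mm across, its top 84 mm above the board; origin on the post's axis at the board's top face (6 mm above the table); axes parallel to the board's. 75 mm of free board lie between the posts' row and the bins' front walls
- tag2 (a joint): swing angle of tag2 about the vertical post of stand2, 0 to 3.14 rad with a stop at each end. 0: the tag points along the board's +y (robot's left) and its bare face looks to the board's front (+x); 1.57: it points straight out along the board's +x; 3.14: it points along -y (robot's right) and its face with the raised round disc looks to the front. It stays where it is left (light friction, under 1 N at the tag's middle) and never swings on the bins' side
- tag2_mid (a point): middle of tag2, an upright white plate 4 mm thick, reaching from 6 to 46 mm out from the post's axis and from 35 to 83 mm above the table, with a wooden disc 28 mm across and 3 mm thick raised on one face and the other face bare; this point is 26 mm from the post's axis, 59 mm above the table
- stand3: fixed upright steel post that carries tag3: 8 mm across, its top 84 mm above the board; origin on the post's axis at the board's top face (6 mm above the table); axes parallel to the board's. 75 mm of free board lie between the posts' row and the bins' front walls
- tag3 (a joint): swing angle of tag3 about the vertical post of stand3, 0 to 3.14 rad with a stop at each end. 0: the tag points along the board's +y (robot's left) and its bare face looks to the board's front (+x); 1.57: it points straight out along the board's +x; 3.14: it points along -y (robot's right) and its face with the raised round disc looks to the front. It stays where it is left (light friction, under 1 N at the tag's middle) and never swings on the bins' side
- tag3_mid (a point): middle of tag3, an upright white plate 4 mm thick, reaching from 6 to 46 mm out from the post's axis and from 35 to 83 mm above the table, with a wooden disc 28 mm across and 3 mm thick raised on one face and the other face bare; this point is 26 mm from the post's axis, 59 mm above the table
- stand4: fixed upright steel post that carries tag4: 8 mm across, its top 84 mm above the board; origin on the post's axis at the board's top face (6 mm above the table); axes parallel to the board's. 75 mm of free board lie between the posts' row and the bins' front walls
- tag4 (a joint): swing angle of tag4 about the vertical post of stand4, 0 to 3.14 rad with a stop at each end. 0: the tag points along the board's +y (robot's left) and its bare face looks to the board's front (+x); 1.57: it points straight out along the board's +x; 3.14: it points along -y (robot's right) and its face with the raised round disc looks to the front. It stays where it is left (light friction, under 1 N at the tag's middle) and never swings on the bins' side
- tag4_mid (a point): middle of tag4, an upright white plate 4 mm thick, reaching from 6 to 46 mm out from the post's axis and from 35 to 83 mm above the table, with a wooden disc 28 mm across and 3 mm thick raised on one face and the other face bare; this point is 26 mm from the post's axis, 59 mm above the table
- eraser: bystander: white eraser, 22 x 45 x 12 mm, lying on the board between tags and bins; origin under its centre
- strip: bystander: thin balsa strip, 12 x 260 x 5 mm, lying on the table in front of the board; origin under its centre
- ruler: bystander: dark steel ruler, 30 x 310 x 4 mm, lying on the table in front of the strip; origin under its centre
- glue: bystander: white glue bottle with a pointed nozzle, 30 mm across, 92 mm tall, standing at the robot's-right end of the board; origin under its centre
- radio: bystander: black model-aircraft radio transmitter, 100 x 170 x 45 mm plus two 20 mm sticks, lying beyond the ruler; origin under its centre
- tape: bystander: roll of paper tape lying flat, 90 mm across, 20 mm high, at the robot's-left end of the board; origin under its centre
- mug: bystander: blue mug, 76 mm across, 90 mm tall, beyond the ruler; origin under its centre
Things that resemble listed ones, but are neither listed nor needed, are in the scene too. What is shaped like the bin_low_sticks but purple or red is not meant.

How it is judged:
By the outcome, as a careful person would: the job done as asked, in the order asked, and still so for the second after the job is handed in, with the robot touching nothing.
It also fails if it takes over 72 s, if anything falls off the work surface, if the arm or the gripper's body presses on something with over 40 N, if the wrist force passes 120 N, or if a joint passes its speed limit or range.

## Working session

There is one attempt and no reset: what is moved stays moved. The work goes in short steps, Python scripts to look and compute and a shell command to move; the robot and the scene stay as the last step left them, time stands still between calls to the robot, and variables do not carry over. Pictures are saved under pics/ and viewed, about 8 in all and at most 12, crops included, and the job is handed in when it is done.

```bash
mkdir -p pics
cat > h.py <<'E'
import numpy as np, cv2
from station import robot
def world(c,r,col,win=1):
    z=c["z_map"]; r=int(round(r));col=int(round(col))
    w=z[r-win:r+win+1,col-win:col+win+1]; w=w[w>0]
    d=np.median(w) if len(w) else np.nan
    p=np.array([(col-c["cx"])/c["fx"]*d,(r-c["cy"])/c["fy"]*d,d])
    return c["R"].T@(p-c["t"])
def cloud(c):
    z=c["z_map"]; r,q=np.mgrid[:480,:640]
    P=np.stack([(q-c["cx"])/c["fx"]*z,(r-c["cy"])/c["fy"]*z,z],-1)
    W=(P-c["t"])@c["R"]; W[z==0]=np.nan
    return W
def proj(c,X):
    p=c["R"]@np.asarray(X)+c["t"]; return np.array([c["fy"]*p[1]/p[2]+c["cy"],c["fx"]*p[0]/p[2]+c["cx"]])
E
python3 - <<'E'
from h import *
for n in("top","side"):
    c=robot.read_camera(n); cv2.imwrite(f"pics/{n}0.png",c["image"])
    print(n,"campos",(-c["R"].T@c["t"]).round(3),"z",c["R"][2].round(2),"x",c["R"][0].round(2),c["fx"])
    for q in["board","bin_full_wheels","bin_full_sticks","bin_low_wheels","bin_low_sticks","stand1","tag1_mid","eraser","glue"]:
        for d in robot.landmark_of(n,q)[:5]:
            print(q,round(d["confidence"],2),np.round(d["point"]),world(c,*d["point"]).round(3))
s=robot.state();print(s)
E
```

```text
top campos [0.462 0.06  1.114] z [ 0.12  0.01 -0.99] x [-0.02 -1.   -0.01] 557.3902602799233
board 0.82 [286. 388.] [ 0.506 -0.062  0.004]
bin_full_wheels 0.67 [311. 418.] [ 0.456 -0.109  0.069]
bin_full_sticks 0.94 [308. 361.] [ 0.463 -0.003  0.069]
bin_low_wheels 0.92 [308. 474.] [ 0.459 -0.228  0.01 ]
bin_low_sticks 0.76 [306. 304.] [0.469 0.105 0.009]
bin_low_sticks 0.74 [370. 225.] [0.348 0.262 0.003]
bin_low_sticks 0.71 [308. 143.] [0.471 0.423 0.013]
stand1 0.84 [249. 306.] [0.582 0.099 0.011]
stand1 0.77 [255. 473.] [ 0.564 -0.231  0.012]
stand1 0.52 [250. 418.] [ 0.575 -0.122  0.018]
stand1 0.49 [250. 360.] [ 0.578 -0.008  0.011]
tag1_mid 0.59 [249. 435.] [ 0.578 -0.158  0.004]
tag1_mid 0.39 [270. 390.] [ 0.537 -0.065  0.018]
eraser 0.57 [270. 390.] [ 0.537 -0.065  0.018]
eraser 0.3 [241. 350.] [0.588 0.015 0.082]
glue 0.72 [263. 536.] [ 0.543 -0.344  0.038]
glue 0.67 [308. 475.] [ 0.459 -0.228  0.016]
glue 0.17 [286. 388.] [ 0.506 -0.062  0.004]
side campos [ 0.148 -0.896  0.672] z [ 0.35  0.8  -0.48] x [ 0.92 -0.39  0.02] 600.1882583708442
board 0.3 [250. 319.] [0.588 0.11
[... 806 characters left out ...]
2e-05,
        1.32844094e+00, -7.34871901e-02]), 'joint_velocities': array([ 0.00158636,  0.00122458, -0.00131387,  0.00100392,  0.00090984,
       -0.00039493]), 'joint_torque': array([ 5.09596957e-04, -4.57498276e+01, -2.52342010e+01,  6.93080187e-05,
        5.86479855e-04,  1.50706677e-05]), 'tcp_pos': array([0.21745551, 0.53228845, 0.23131698]), 'tool_rot': array([[ 3.78142792e-01,  8.49572497e-06, -9.25747281e-01],
       [ 9.25747281e-01, -3.14186124e-05,  3.78142792e-01],
       [-2.58730978e-05, -9.99999999e-01, -1.97456161e-05]]), 'force': array([0.62340463, 1.12076891, 0.26574426]), 'wrist_torque': array([ 0.05031742,  0.04789595, -0.00404206]), 'grip_width': 0.08568123700687053}
```

Run:
```python
from h import *
t=cv2.imread("pics/top0.png")[190:350,270:570]; cv2.imwrite("pics/topc.png",cv2.resize(t,None,fx=2.66,fy=2.66,interpolation=cv2.INTER_CUBIC))
t=cv2.imread("pics/side0.png")[190:450,190:470]; cv2.imwrite("pics/sidec.png",cv2.resize(t,None,fx=2.3,fy=2.3,interpolation=cv2.INTER_CUBIC))
```

```text
(no output)
```

View pics/top0.png

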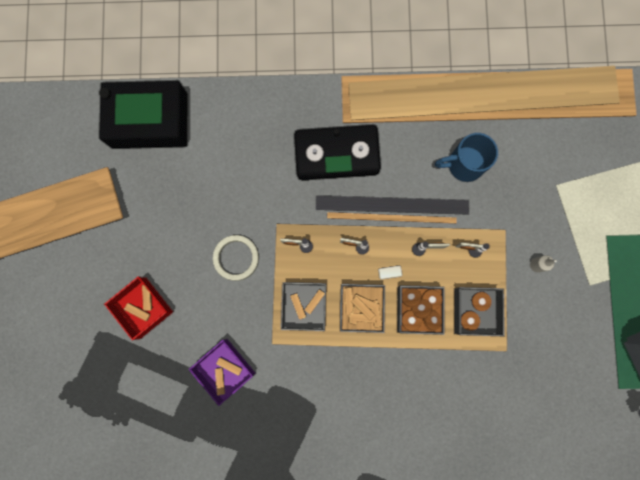

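View pics/topc.png

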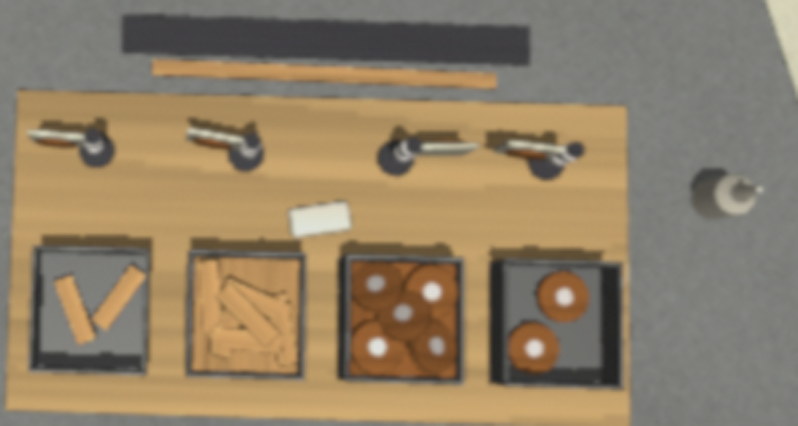

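View pics/sidec.png

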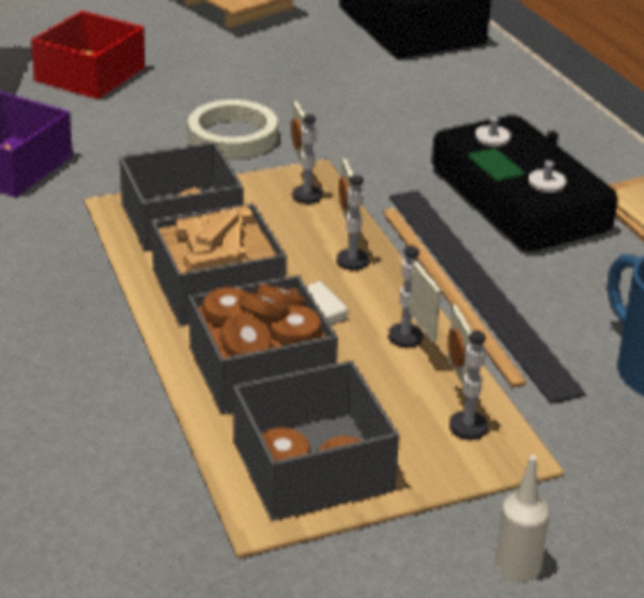

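The bins, left to right in the top view, are low_sticks (306,304), full_sticks (308,361), full_wheels (311,418) and low_wheels (308,474). The red and purple bins, at (308,140) and (370,223), are look-alikes standing off the board. The tags in front of bins 1, 2 and 4 point left, with the disc towards the bins. Tag 3 points right, with its bare side towards the bins. Next I'll measure the board frame and the tag angles.

```bash
cat > tags.py <<'E'
from h import *
def boardframe(c,W):
    im=cv2.cvtColor(c["image"],cv2.COLOR_BGR2HSV)
    m=((im[...,1]>70)&(im[...,0]<30)&(np.nan_to_num(W[...,2],nan=1)<0.012)&(np.abs(W[...,0]-.5)<.17)&(np.abs(W[...,1]+.06)<.3)).astype(np.uint8)
    m=cv2.morphologyEx(m,cv2.MORPH_OPEN,np.ones((5,5)))
    P=W[m>0][:,:2].astype(np.float32)
    (cx,cy),sz,a=cv2.minAreaRect(P); a=(a+45)%90-45
    return np.array([cx,cy]),np.radians(a),sz
def angles(Ws,o,yaw):
    ex=np.array([np.cos(yaw),np.sin(yaw)]);ey=np.array([-ex[1],ex[0]])
    for k,y0 in enumerate((.168,.056,-.056,-.168)):
        for n,W in Ws.items():
            Q=(W[...,:2]-o); u=Q@ex-.075; v=Q@ey-y0; z=W[...,2]
            m=(np.hypot(u,v)<.054)&(z>.04)&(z<.095)&(np.hypot(u,v)>.010)
            A=np.c_[u[m],v[m]]
            if len(A)<5: print(k+1,n,"few",len(A)); continue
            mn=A.mean(0); print(k+1,n,len(A),"mean uv mm",(mn*1e3).round(1),"ang",np.degrees(np.arctan2(mn[0],mn[1])).round(1),"zmax",z[m].max().round(3),
              "far",(A[np.argmax(np.hypot(*A.T))]*1e3).round(1), "line", np.polyfit(A[:,1],A[:,0],1).round(3))
E
python3 - <<'E'
from tags import *
Ws={n:cloud(robot.read_camera(n)) for n in("top","side")}
c=robot.read_camera("top")
o,yaw,sz=boardframe(c,Ws["top"]); print("board",o,np.degrees(yaw),sz)
angles(Ws,o,yaw)
ex=np.array([np.cos(yaw),np.sin(yaw)]);ey=np.array([-ex[1],ex[0]])
# post positions: tops in side/top
for n,W in Ws.items():
    Q=W[...,:2]-o;u=Q@ex;v=Q@ey;z=W[...,2]
    for y0 in(.168,.056,-.056,-.168):
        m=(np.hypot(u-.075,v-y0)<.012)&(z>.045); print(n,y0,m.sum(),(np.median(u[m])*1e3).round(1),(np.median(v[m])*1e3).round(1),z[m].max().round(3), W[m].mean(0).round(4))
E
```

```text
board [ 0.51863122 -0.06602579] -2.7206954956054688 (0.4617415964603424, 0.26687291264533997)
1 top 161 mean uv mm [-13.5  19.7] ang -34.5 zmax 0.092 far [-11.4  47.2] line [ 0.078 -0.015]
1 side 208 mean uv mm [-12.9   8.9] ang -55.4 zmax 0.091 far [-8.5 46.2] line [ 0.029 -0.013]
2 top 170 mean uv mm [-11.6  20.4] ang -29.7 zmax 0.093 far [-6.6 46.5] line [ 0.163 -0.015]
2 side 217 mean uv mm [-12.    8.4] ang -55.0 zmax 0.091 far [-4.4 46.3] line [ 0.124 -0.013]
3 top 157 mean uv mm [-12.8 -13.4] ang -136.4 zmax 0.092 far [-12.1 -43.9] line [-0.072 -0.014]
3 side 403 mean uv mm [-12.5 -22.3] ang -150.8 zmax 0.091 far [-12.3 -49.6] line [-0.089 -0.014]
4 top 194 mean uv mm [-12.7  22.1] ang -29.8 zmax 0.092 far [-9.1 48. ] line [ 0.112 -0.015]
4 side 392 mean uv mm [-13.  11.] ang -49.8 zmax 0.092 far [-8.  45.4] line [ 0.076 -0.014]
top 0.168 14 65.5 168.4 0.093 [0.5919 0.099  0.0879]
top 0.056 13 65.1 56.2 0.091 [ 0.5866 -0.0125  0.0878]
top -0.056 16 66.1 -52.6 0.092 [ 0.5819 -0.1221  0.0832]
top -0.168 18 65.5 -165.1 0.091 [ 0.5767 -0.2345  0.0855]
side 0.168 29 66.8 164.4 0.091 [0.5932 0.0952 0.0708]
side 0.056 29 67.0 52.1 0.091 [ 0.588  -0.0168  0.0712]
side -0.056 17 65.8 -59.1 0.091 [ 0.5816 -0.127   0.0862]
side -0.168 41 66.2 -170.9 0.091 [ 0.577  -0.24    0.0722]
```

Run:
```python
from h import *
C={n:robot.read_camera(n) for n in("top","side")}
Ws={n:cloud(c) for n,c in C.items()}
guess=[(.590,.097),(.585,-.015),(.579,-.126),(.574,-.237)]
tops=[]
for g in guess:
    a=[]
    for n,W in Ws.items():
        z=W[...,2]; d=np.hypot(W[...,0]-g[0],W[...,1]-g[1])
        m=(d<.02)&(z>.0855)&(z<.1); a.append(W[m].mean(0)); print(n,m.sum(),a[-1].round(4))
    tops.append((a[0]+a[1])/2)
T=np.array(tops); 
d=np.polyfit(T[:,1],T[:,0],1); yaw=-np.arctan(d[0]); print("yaw",np.degrees(yaw),d)
ex=np.array([np.cos(yaw),np.sin(yaw)]);ey=np.array([-ex[1],ex[0]])
ctr=T[:,:2].mean(0); print("ctr",ctr, "spac",(T[:,:2]-ctr)@ey)
for k,y0 in enumerate((.168,.056,-.056,-.168)):
    p=ctr+ey*y0; print(k+1,"post",p.round(4))
    for n,W in Ws.items():
        Q=W[...,:2]-p;u=Q@ex;v=Q@ey;z=W[...,2];r=np.hypot(u,v)
        m=(r<.05)&(z>.05)&(z<.082)&(r>.015)
        if n=="top": m=(r<.05)&(z>.06)&(z<.086)&(r>.015)
        A=np.c_[u[m],v[m]]; 
        vx,vy,x0,yy=cv2.fitLine(A.astype(np.float32),cv2.DIST_HUBER,0,.01,.01).ravel()
        mn=A.mean(0);print("  ",n,len(A),"mean",(mn*1e3).round(1),"dir ang",np.degrees(np.arctan2(vx,vy)).round(1),"mean ang",np.degrees(np.arctan2(*mn)).round(1))
# eraser & strip
for n,W in Ws.items():
    Q=W[...,:2]-ctr;u=Q@ex;v=Q@ey;z=W[...,2]
    m=(u>-.07)&(u<-.015)&(z>.012)&(z<.025)&(np.abs(v)<.05)
    print("eraser uv range",n,np.percentile(u[m],[2,98]).round(3),np.percentile(v[m],[2,98]).round(3),W[m].mean(0).round(3))
```

```text
top 31 [0.5891 0.1006 0.0893]
side 21 [0.5893 0.0957 0.0895]
top 30 [ 0.5837 -0.0113  0.09  ]
side 23 [ 0.5841 -0.0168  0.0896]
top 32 [ 0.5783 -0.1228  0.0892]
side 31 [ 0.5785 -0.1274  0.0896]
top 32 [ 0.5735 -0.2343  0.0892]
side 38 [ 0.5731 -0.2391  0.0895]
yaw -2.7406615679902053 [0.04787008 0.58452002]
ctr [ 0.58119679 -0.06942179] spac [ 0.16778022  0.0554631  -0.05576241 -0.1674809 ]
1 post [0.5892 0.0984]
   top 82 mean [-0.2 30.4] dir ang 4.6 mean ang -0.4
   side 65 mean [-0.4 27.7] dir ang 5.9 mean ang -0.9
2 post [ 0.5839 -0.0135]
   top 87 mean [ 2.5 30.8] dir ang 9.5 mean ang 4.7
   side 64 mean [ 2.2 27.8] dir ang 15.1 mean ang 4.4
3 post [ 0.5785 -0.1254]
   top 57 mean [  1.3 -28.3] dir ang 178.9 mean ang 177.4
   side 162 mean [  0.9 -33.1] dir ang 176.5 mean ang 178.4
4 post [ 0.5732 -0.2372]
   top 93 mean [ 1.  32.2] dir ang 6.4 mean ang 1.7
   side 121 mean [ 0.1 27.6] dir ang 9.6 mean ang 0.2
eraser uv range top [-0.061 -0.036] [-0.018  0.024] [ 0.533 -0.064  0.017]
eraser uv range side [-0.055 -0.036] [-0.024  0.019] [ 0.536 -0.073  0.018]
```

Tag 2, for full_sticks, is about 5–8° off the 0 stop and has to go to 3.14. The other three look right to within the noise. I'll shut the fingers and go to tag 2, turning the tool so that its x runs along the board's y.

```bash
python3 -m creep '[[[0,-0.02,0,-9,0,-12,0],[0,-0.05,0,-26,0,-37,0],[0,-0.09,0,-47,0,-67,0],[0,-0.14,0,-70,0,-100,0],[0,-0.18,0,-91,0,-130,0],[0,-0.22,0,-112,0,-160,0],[0,-0.26,0,-133,0,-190,0],[0,-0.30,0,-152,0,-217,0],[0,-0.33,0,-166,0,-237,0],[0,-0.34,0,-175,0,-250,0]]]'
cat > where.py <<'E'
from h import *
s=robot.state(); T=s["tcp_pos"]; R=s["tool_rot"]
ex=np.array([.99886,-.0478]);ey=np.array([.0478,.99886]); p=np.array([.5839,-.0135])
q=T[:2]-p
print("clock",s["clock"],"uvz mm",(q@ex*1e3).round(1),(q@ey*1e3).round(1),(T[2]*1e3).round(1),"toolx dir deg",np.degrees(np.arctan2(R[1,0],R[0,0])).round(2),"Rcol y",R[:,1].round(3),"grip",s["grip_width"].round(4),"F",s["force"].round(1))
E
python3 where.py
```

```text
clock: 2.08
tcp_pos: [0.384, 0.2735, 0.2315]
tool_rot: [[0.048, 0.001, -0.999], [0.999, -0.001, 0.048], [-0.001, -1.0, -0.001]]
force: [-0.7, 0.1, 0.3]
grip_width: 0.0001Traceback (most recent call last):
  File "where.py", line 5, in <module>
    print("clock",s["clock"],"uvz mm",(q@ex*1e3).round(1),(q@ey*1e3).round(1),(T[2]*1e3).round(1),"toolx dir deg",np.degrees(np.arctan2(R[1,0],R[0,0])).round(2),"Rcol y",R[:,1].round(3),"grip",s["grip_width"].round(4),"F",s["force"].round(1))
                                                                                                                                                                                                 ^^^^^^^^^^^^^^^^^^^^^
AttributeError: 'float' object has no attribute 'round'
```

```bash
sed -i 's/s\["grip_width"\].round(4)/round(s["grip_width"],4)/' where.py; python3 -m creep '[[[0,0,0,-12,0,-9,0],[0,0,0,-36,0,-25,0],[0,0,0,-65,0,-45,0],[0,0,0,-97,0,-68,0],[0,0,0,-128,0,-90,0],[0,0,0,-158,10,-111,0],[0,0,0,-188,20,-132,0],[0,0,0,-216,40,-151,0],[0,0,0,-235,60,-165,0],[0,0,0,-245,80,-171,0]]]';  python3 where.py
python3 - <<'E'
from h import *
c=robot.read_camera("side"); t=c["image"][150:430,200:480]; cv2.imwrite("pics/s2.png",cv2.resize(t,None,fx=2.1,fy=2.1,interpolation=cv2.INTER_CUBIC))
E
```

```text
clock: 2.92
tcp_pos: [0.5446, 0.0198, 0.1509]
tool_rot: [[0.05, 0.003, -0.999], [0.999, -0.001, 0.05], [-0.001, -1.0, -0.003]]
force: [0.7, -0.0, -0.1]
grip_width: 0.0002
clock 2.9167 uvz mm -40.8 31.4 150.9 toolx dir deg 87.12 Rcol y [ 0.003 -0.001 -1.   ] grip 0.0002 F [ 0.7 -0.  -0.1]
```

View pics/s2.png

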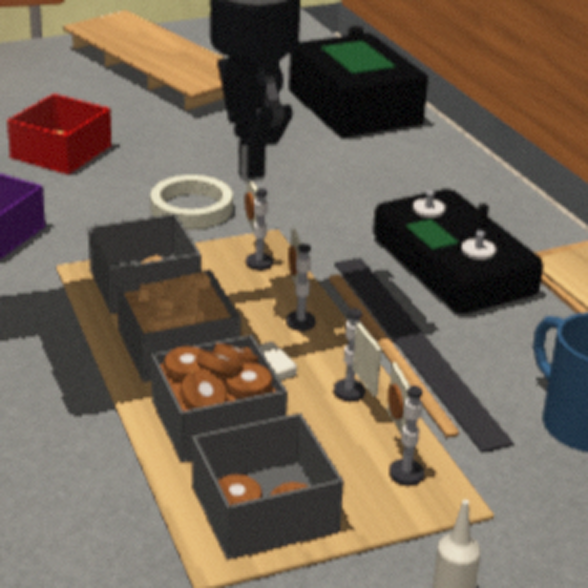

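The side view shows the shut fingertip at (253,170), above the gap behind tag 2 at (298,250), and everything is still in place. Going down to z≈50 mm.

```bash
python3 -m creep '[[[0,0,0,0,8,0,0],[0,0,0,0,24,0,0],[0,0,0,0,44,0,0],[0,0,0,0,64,0,0],[0,0,0,0,82,0,0],[0,0,0,0,94,0,0],[0,0,0,0,100,0,0],[0,0,0,0,101,-3,0],[0,0,0,0,101,-9,0],[0,0,0,0,101,-15,0]]]';  python3 where.py
```

```text
clock: 3.8
tcp_pos: [0.5582, 0.0225, 0.0514]
tool_rot: [[0.047, 0.002, -0.999], [0.999, -0.0, 0.047], [0.0, -1.0, -0.002]]
force: [0.3, 0.2, 0.3]
grip_width: 0.0001
clock 3.8 uvz mm -27.4 34.8 51.4 toolx dir deg 87.29 Rcol y [ 0.002 -0.    -1.   ] grip 0.0001 F [0.3 0.2 0.3]
```

```bash
python3 -m creep '[[[0,0,0,0,0,-5,0],[0,0,0,-1,0,-10,0],[0,0,0,0,0,-16,0],[0,0,0,0,0,-21,0],[0,0,0,1,0,-27,0],[0,0,0,0,0,-33,0],[0,0,0,-1,0,-39,0],[0,0,0,-4,0,-45,0],[0,0,0,-7,0,-50,0],[0,0,0,-12,0,-55,0]]]';  python3 where.py
python3 - <<'E'
from h import *
for n in ("side","top"):
    c=robot.read_camera(n); r,q=proj(c,[.6,-.02,.06]).astype(int); t=c["image"][r-70:r+70,q-90:q+90]; cv2.imwrite(f"pics/a_{n}.png",cv2.resize(t,None,fx=3,fy=3,interpolation=cv2.INTER_CUBIC))
a=cv2.imread("pics/a_side.png");b=cv2.imread("pics/a_top.png");cv2.imwrite("pics/a.png",cv2.resize(np.vstack([a,b]),(386,600)))
E
```

```text
clock: 4.63
tcp_pos: [0.6119, 0.0074, 0.0503]
tool_rot: [[0.047, 0.0, -0.999], [0.999, 0.0, 0.047], [0.0, -1.0, -0.0]]
force: [-0.3, 0.4, -0.2]
grip_width: 0.0003
clock 4.6333 uvz mm 26.9 22.2 50.3 toolx dir deg 87.28 Rcol y [ 0.  0. -1.] grip 0.0003 F [-0.3  0.4 -0.2]
```

View pics/a.png

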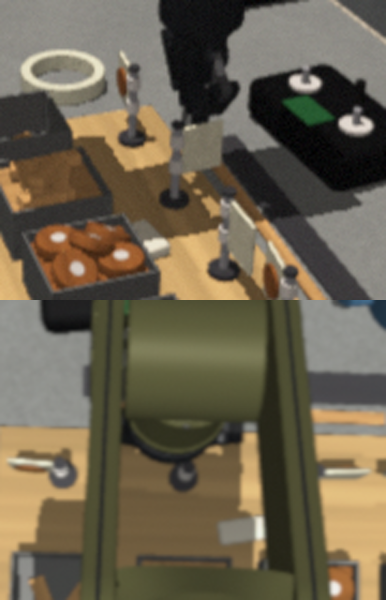

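The tag has swung out to about 80° and is pushed cleanly, with its bare face towards the side camera at (203,145). Carrying on round.

```bash
python3 -m creep '[[[0,0,0,-4,0,-4,0],[0,0,0,-10,0,-7,0],[0,0,0,-16,0,-9,0],[0,0,0,-22,0,-9,0],[0,0,0,-28,0,-9,0],[0,0,0,-35,0,-7,0],[0,0,0,-40,0,-4,0],[0,0,0,-45,0,-1,0],[0,0,0,-49,0,2,0],[0,0,0,-51,0,5,0]]]';  python3 where.py
```

```text
clock: 5.57
tcp_pos: [0.6032, -0.0439, 0.0504]
tool_rot: [[0.048, -0.0, -0.999], [0.999, -0.0, 0.048], [-0.0, -1.0, 0.0]]
force: [0.4, 1.2, 0.5]
grip_width: 0.0002
clock 5.5667 uvz mm 20.8 -29.4 50.4 toolx dir deg 87.24 Rcol y [-0. -0. -1.] grip 0.0002 F [0.4 1.2 0.5]
```

Run:
```python
from h import *
s=robot.state()
c=robot.read_camera("side"); W=cloud(c)
ex=np.array([.99886,-.0478]);ey=np.array([.0478,.99886]); p=np.array([.5839,-.0135])
Q=W[...,:2]-p;u=Q@ex;v=Q@ey;z=W[...,2];r=np.hypot(u,v)
m=(r<.05)&(r>.012)&(z>.05)&(z<.082)&(v<0)
A=np.c_[u,v][m]; print(len(A),(A.mean(0)*1e3).round(1),np.degrees(np.arctan2(*A.mean(0))), cv2.fitLine(A.astype(np.float32),cv2.DIST_HUBER,0,.01,.01).ravel())
q0=proj(c,[*p,.06]).astype(int);t=c["image"][q0[0]-70:q0[0]+70,q0[1]-90:q0[1]+90]; cv2.imwrite("pics/b.png",cv2.resize(t,None,fx=3,fy=3))
```

```text
Traceback (most recent call last):
IndexError: boolean index did not match indexed array along axis 1; size of axis is 1280 but size of corresponding boolean axis is 640
```

```bash
python3 -m creep '[[[0,0,0,-1,0,0.5,0],[0,0,0,-1,0,1,0],[0,0,0,-2,0,1.5,0],[0,0,0,-2,0,2,0],[0,0,0,-2,0,2.5,0],[0,0,0,-2,0,3,0],[0,0,0,-2,0,3.5,0],[0,0,0,-2,0,4,0],[0,0,0,-2,0,4,0],[0,0,0,-2,0,4,0]]]';  python3 where.py
cat > ang.py <<'E'
from h import *
def ang(k=1,name="side",save=None):
    c=robot.read_camera(name); W=cloud(c)
    ex=np.array([.99886,-.0478]);ey=np.array([.0478,.99886]); p=np.array([[.5892,.0984],[.5839,-.0135],[.5785,-.1254],[.5732,-.2372]])[k]
    Q=W[...,:2]-p;u=Q@ex;v=Q@ey;z=W[...,2];r=np.hypot(u,v)
    m=(r<.05)&(r>.014)&(z>.05)&(z<.082)&(u<.012)
    A=np.stack([u,v],-1)[m]*1e3; f=np.polyfit(A[:,1],A[:,0],1)
    print(k+1,name,len(A),"mean",A.mean(0).round(1),"slope deg",np.degrees(np.arctan(f[0])).round(1),"u at |v|=40:",np.polyval(f,40*np.sign(A[:,1].mean())).round(1))
    if save:
        q0=proj(c,[*p,.06]).astype(int);t=c["image"][q0[0]-70:q0[0]+70,q0[1]-90:q0[1]+90]; cv2.imwrite(save,cv2.resize(t,None,fx=3,fy=3,interpolation=cv2.INTER_CUBIC))
E
python3 -c "
from ang import *
ang(1,'side','pics/b.png');ang(2)"
```

```text
clock: 6.45
tcp_pos: [0.5995, -0.0449, 0.0503]
tool_rot: [[0.048, -0.0, -0.999], [0.999, 0.0, 0.048], [0.0, -1.0, 0.0]]
force: [1.2, -0.8, -0.6]
grip_width: -0.0002
clock 6.45 uvz mm 17.1 -30.6 50.3 toolx dir deg 87.26 Rcol y [-0.  0. -1.] grip -0.0002 F [ 1.2 -0.8 -0.6]
2 side 193 mean [  2.7 -34.8] slope deg -9.8 u at |v|=40: 3.6
3 side 176 mean [  0.7 -32.6] slope deg -3.7 u at |v|=40: 1.2
```

View pics/b.png

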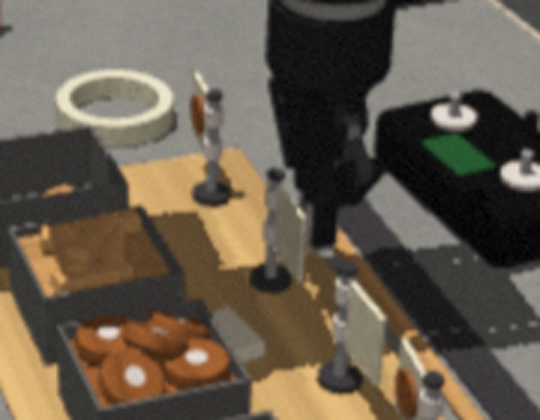

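The tag is nearly across, at (290,235), still about 4–6° short of where tag 3 stands. I'll press on slowly until the stop shows in the force.

```bash
python3 -m creep '[[[0,0,0,0,0,0.3,0],[0,0,0,0,0,0.6,0],[0,0,0,0,0,0.9,0],[0,0,0,0,0,1.2,0],[0,0,0,0,0,1.5,0],[0,0,0,0,0,1.8,0],[0,0,0,0,0,2.1,0],[0,0,0,0,0,2.3,0],[0,0,0,0,0,2.5,0],[0,0,0,0,0,2.5,0]]]';  python3 where.py
python3 -c "
from ang import *
ang(1);ang(2)"
```

```text
clock: 7.38
tcp_pos: [0.5988, -0.0449, 0.0505]
tool_rot: [[0.048, 0.003, -0.999], [0.999, -0.0, 0.048], [-0.0, -1.0, -0.003]]
force: [6.8, 0.6, -4.6]
grip_width: 0.0001
clock 7.3833 uvz mm 16.4 -30.7 50.5 toolx dir deg 87.26 Rcol y [ 0.003 -0.    -1.   ] grip 0.0001 F [ 6.8  0.6 -4.6]
2 side 188 mean [  2.6 -35.8] slope deg -10.0 u at |v|=40: 3.3
3 side 175 mean [  0.8 -33.2] slope deg -3.9 u at |v|=40: 1.2
```

Reaction is 6.8 N with almost no travel, well above the tag's friction, so it is on the stop. Backing off and lifting clear.

```bash
python3 -m creep '[[[0,0,0,0,0,-3,0],[0,0,0,0,0,-8,0],[0,0,0,0,0,-16,0],[0,0,0,0,0,-26,0],[0,0,0,0,-10,-32,0],[0,0,0,0,-35,-36,0],[0,0,0,0,-65,-36,0],[0,0,0,0,-95,-36,0],[0,0,0,0,-115,-36,0],[0,0,0,0,-120,-36,0]]]';  python3 where.py
python3 -c "
from ang import *
for k in range(4): ang(k,'side','pics/c.png' if k==1 else None)"
```

```text
clock: 8.32
tcp_pos: [0.6364, -0.047, 0.1749]
tool_rot: [[0.048, 0.008, -0.999], [0.999, -0.001, 0.048], [-0.001, -1.0, -0.008]]
force: [1.3, -0.9, 1.3]
grip_width: 0.0001
clock 8.3167 uvz mm 54.0 -30.9 174.9 toolx dir deg 87.26 Rcol y [ 0.008 -0.001 -1.   ] grip 0.0001 F [ 1.3 -0.9  1.3]
1 side 65 mean [-0.5 27.9] slope deg 6.9 u at |v|=40: 1.0
2 side 135 mean [ -0.2 -33.6] slope deg -2.4 u at |v|=40: 0.0
3 side 164 mean [  0.8 -33. ] slope deg -3.9 u at |v|=40: 1.2
4 side 133 mean [-0.  26.8] slope deg 8.1 u at |v|=40: 1.9
```

View pics/c.png

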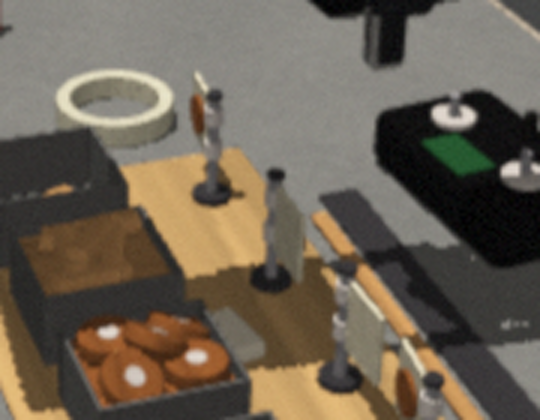

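Tag 2 now lies parallel to the row on its new stop, at (290,235), with its bare face to the bins. The other three could still be 2–4° off their stops, so I'll give each a light push from the front. Tag 3 first.

```bash
python3 -m creep '[[[0,0,0,-15,0,4,0],[0,0,0,-45,0,10,0],[0,0,0,-80,0,18,0],[0,0,0,-105,0,24,0],[0,0,0,-112,0,24,0],[0,0,0,-112,25,24,0],[0,0,0,-112,60,24,0],[0,0,0,-112,95,24,0],[0,0,0,-112,118,24,0],[0,0,0,-112,124,24,0]]]';  python3 where.py
```

```text
clock: 9.35
tcp_pos: [0.5991, -0.1562, 0.0405]
tool_rot: [[0.048, -0.011, -0.999], [0.999, 0.004, 0.048], [0.003, -1.0, 0.011]]
force: [-0.4, -0.2, -0.7]
grip_width: -0.0
clock 9.35 uvz mm 22.0 -141.8 40.5 toolx dir deg 87.23 Rcol y [-0.011  0.004 -1.   ] grip -0.0 F [-0.4 -0.2 -0.7]
```

```bash
python3 -m creep '[[[0,0,0,0,0,3,0],[0,0,0,0,0,6,0],[0,0,0,0,0,8.5,0],[0,0,0,0,0,10,0],[0,0,0,0,0,11,0],[0,0,0,0,0,11.5,0],[0,0,0,0,0,12,0],[0,0,0,0,0,12.5,0],[0,0,0,0,0,13,0],[0,0,0,0,0,13,0]]]';  python3 where.py
```

```text
clock: 10.18
tcp_pos: [0.5934, -0.1572, 0.0476]
tool_rot: [[0.048, 0.005, -0.999], [0.999, -0.001, 0.048], [-0.001, -1.0, -0.005]]
force: [5.1, -0.7, 3.4]
grip_width: -0.0002
clock 10.1833 uvz mm 16.4 -143.1 47.6 toolx dir deg 87.25 Rcol y [ 0.005 -0.001 -1.   ] grip -0.0002 F [ 5.1 -0.7  3.4]
```

Tag 3 is on its stop: 5 N at the same offset as tag 2. Next tag 4, sliding across in front of the tags.

```bash
python3 -m creep '[[[0,0,0,0,0,-8,0],[0,0,0,0,0,-20,0],[0,0,0,-5,0,-28,0],[0,0,0,-20,0,-29,0],[0,0,0,-38,0,-29,0],[0,0,0,-48,0,-27,0],[0,0,0,-50,0,-20,0],[0,0,0,-50,0,-14,0],[0,0,0,-50,0,-10,0],[0,0,0,-50,0,-8,0]]]';  python3 where.py
```

```text
clock: 11.02
tcp_pos: [0.5944, -0.2062, 0.0461]
tool_rot: [[0.048, -0.002, -0.999], [0.999, 0.001, 0.048], [0.001, -1.0, 0.002]]
force: [-0.2, -0.1, -0.4]
grip_width: 0.0001
clock 11.0167 uvz mm 19.7 -192.0 46.1 toolx dir deg 87.24 Rcol y [-0.002  0.001 -1.   ] grip 0.0001 F [-0.2 -0.1 -0.4]
```

```bash
python3 -m creep '[[[0,0,0,0,0,2,0],[0,0,0,0,0,4,0],[0,0,0,0,0,6,0],[0,0,0,0,0,7,0],[0,0,0,0,0,8,0],[0,0,0,0,0,9,0],[0,0,0,0,0,9.5,0],[0,0,0,0,0,10,0],[0,0,0,0,0,10,0],[0,0,0,0,0,10,0]]]';  python3 where.py
```

```text
clock: 11.85
tcp_pos: [0.588, -0.2065, 0.0465]
tool_rot: [[0.048, 0.003, -0.999], [0.999, -0.0, 0.048], [-0.0, -1.0, -0.003]]
force: [4.4, 1.2, -1.3]
grip_width: -0.0
clock 11.85 uvz mm 13.3 -192.6 46.5 toolx dir deg 87.25 Rcol y [ 0.003 -0.    -1.   ] grip -0.0 F [ 4.4  1.2 -1.3]
```

Tag 4 is on its stop: 4.4 N at 13.3 mm, 3 mm less because its front face is bare. Now tag 1.

```bash
python3 -m creep '[[[0,0,0,0,0,-10,0],[0,0,0,0,0,-25,0],[0,0,0,5,0,-36,0],[0,0,0,25,0,-38,0],[0,0,0,60,0,-38,0],[0,0,0,98,0,-38,0],[0,0,0,136,0,-38,0],[0,0,0,174,0,-38,0],[0,0,0,205,0,-38,0],[0,0,0,225,0,-38,0]]]';  python3 where.py
```

```text
clock: 12.68
tcp_pos: [0.6347, 0.0201, 0.0461]
tool_rot: [[0.046, -0.001, -0.999], [0.999, 0.001, 0.046], [0.001, -1.0, 0.002]]
force: [-0.3, -0.5, 0.1]
grip_width: 0.0001
clock 12.6833 uvz mm 49.2 36.0 46.1 toolx dir deg 87.39 Rcol y [-0.001  0.001 -1.   ] grip 0.0001 F [-0.3 -0.5  0.1]
```

```bash
python3 -m creep '[[[0,0,0,20,0,0,0],[0,0,0,50,0,0,0],[0,0,0,80,0,0,0],[0,0,0,102,0,0,0],[0,0,0,110,0,3,0],[0,0,0,110,0,10,0],[0,0,0,110,0,18,0],[0,0,0,110,0,24,0],[0,0,0,110,0,27,0],[0,0,0,110,0,28,0]]]';  python3 where.py
```

```text
clock: 13.52
tcp_pos: [0.611, 0.1262, 0.0463]
tool_rot: [[0.049, -0.001, -0.999], [0.999, -0.0, 0.049], [-0.001, -1.0, 0.001]]
force: [-0.2, -0.2, 0.1]
grip_width: -0.0001
clock 13.5167 uvz mm 20.4 140.9 46.3 toolx dir deg 87.18 Rcol y [-0.001 -0.    -1.   ] grip -0.0001 F [-0.2 -0.2  0.1]
```

```bash
python3 -m creep '[[[0,0,0,0,0,2,0],[0,0,0,0,0,4,0],[0,0,0,0,0,6,0],[0,0,0,0,0,7,0],[0,0,0,0,0,8,0],[0,0,0,0,0,8.5,0],[0,0,0,0,0,9,0],[0,0,0,0,0,9.5,0],[0,0,0,0,0,9.5,0],[0,0,0,0,0,9.5,0]]]';  python3 where.py
```

```text
clock: 14.35
tcp_pos: [0.6042, 0.1279, 0.0464]
tool_rot: [[0.048, 0.002, -0.999], [0.999, -0.0, 0.048], [-0.0, -1.0, -0.002]]
force: [5.3, -1.5, -2.8]
grip_width: -0.0
clock 14.35 uvz mm 13.5 142.2 46.4 toolx dir deg 87.27 Rcol y [ 0.002 -0.    -1.   ] grip -0.0 F [ 5.3 -1.5 -2.8]
```

Tag 1 is on its stop: 5.3 N at 13.5 mm. Now retreating up and off to the left.

```bash
python3 -m creep '[[[0,0,0,0,0,-6,0],[0,0,0,0,0,-18,0],[0,0,0,0,0,-30,0],[0,0,0,0,-15,-36,0],[0,0,0,0,-45,-36,0],[0,0,0,0,-80,-36,0],[0,0,0,0,-115,-36,0],[0,0,0,15,-142,-30,0],[0,0,0,40,-155,-15,0],[0,0,0,70,-160,0,0]]]' >/dev/null; python3 -m creep '[[[0,0,0,30,0,15,0],[0,0,0,65,0,30,0],[0,0,0,100,0,45,0],[0,0,0,135,0,60,0],[0,0,0,165,0,75,0],[0,0,0,185,0,85,0],[0,0,0,190,0,90,0],[0,0,0,190,0,90,0],[0,0,0,190,0,90,0],[0,0,0,190,0,90,0]]]'; python3 where.py
python3 - <<'E'
from ang import *
for k in range(4): ang(k)
c=robot.read_camera("top"); cv2.imwrite("pics/t9.png",c["image"])
a=cv2.resize(c["image"][180:360,260:560],(600,360),interpolation=cv2.INTER_CUBIC)
d=cv2.imread("pics/top0.png")
c=robot.read_camera("side"); b=cv2.resize(c["image"][190:450,190:470],(600,557),interpolation=cv2.INTER_CUBIC)[130:370]
cv2.imwrite("pics/f.png",np.vstack([a,b]))
for q in("bin_full_wheels","bin_full_sticks","bin_low_wheels","bin_low_sticks","eraser"):
    print(q,[np.round(x["point"]).tolist() for x in robot.landmark_of("top",q)[:2]])
E
```

```text
clock: 16.02
tcp_pos: [0.5256, 0.3908, 0.2061]
tool_rot: [[0.049, -0.001, -0.999], [0.999, -0.001, 0.049], [-0.001, -1.0, 0.001]]
force: [1.2, -0.8, -0.0]
grip_width: 0.0
clock 16.0167 uvz mm -77.5 401.0 206.1 toolx dir deg 87.21 Rcol y [-0.001 -0.001 -1.   ] grip 0.0 F [ 1.2 -0.8 -0. ]
1 side 71 mean [-2.4 26.5] slope deg -0.1 u at |v|=40: -2.4
2 side 135 mean [ -0.2 -33.8] slope deg -3.2 u at |v|=40: 0.1
3 side 160 mean [ -0.5 -33.1] slope deg -1.0 u at |v|=40: -0.3
4 side 152 mean [-2.7 27.3] slope deg 1.2 u at |v|=40: -2.4
bin_full_wheels [[312.0, 420.0], [219.0, 392.0]]
bin_full_sticks [[307.0, 361.0], [204.0, 391.0]]
bin_low_wheels [[310.0, 472.0]]
bin_low_sticks [[303.0, 307.0], [310.0, 142.0]]
eraser [[270.0, 387.0]]
```

View pics/f.png

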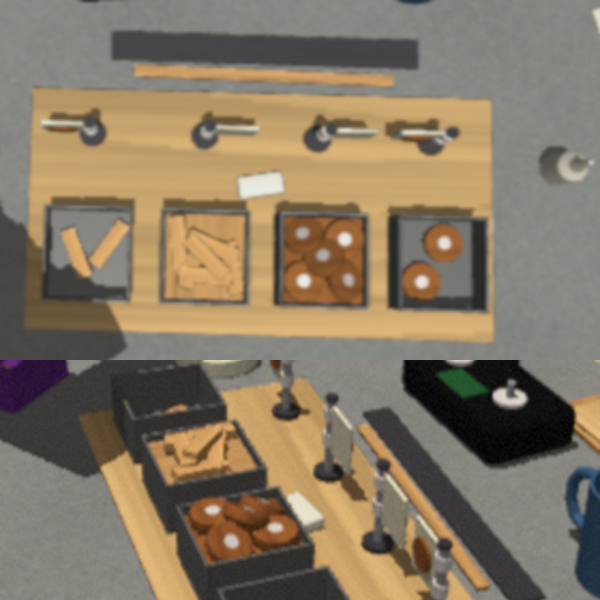

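The tags at (65,125), (235,128), (350,132) and (425,133) all lie along the row. Tags 2 and 3 have their disc to the front, and tags 1 and 4 have it to the bins. The bins and the eraser haven't moved and the arm is clear, so I'm handing in.

```bash
python3 -c "
from station import robot
print(robot.close_job(), robot.state()['clock'])"
```

```text
the job is handed in; nothing more can be done
the job is handed in; nothing more can be done
```

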